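# Free the mixing ball caught in a bottle neck

## Robot

A 6-joint arm with a two-finger parallel gripper is mounted at the origin on the work surface. World frame = base frame: x ahead of the robot, y to its left, z up, the work surface at z = 0. Lengths are in m, angles in rad, forces in N, time in s.
With the tool pointing down it reaches from about 0.375 to 0.825 m from the base axis. Payload 5.5 kg.
Tool frame: the origin (TCP) lies midway between the tips of the shut fingers; the grasp point (between the pads) lies 19 mm behind it; z points along the fingers, y is the direction in which the jaws open and shut (so a half turn about z gives the same grasp; the last joint's range is limited). The gripper opens to 85 mm and grips with 20 to 120 N. Pads are 22 mm wide; open, the fingers measure 114 mm over their backs; the gripper's body (76 mm by 85 mm) begins 54 mm behind the grasp point. The pads swing forward as they close: fully open they stand 13 mm farther back than shut.
Start: joints at [-1.158, 0.314, -0.047, 1.21, 0, 1.571], TCP at [0.241, -0.55, 0.21] pointing down, gripper open.
Joint ranges: [-2.67, 2.67], [-0.69, 1.73], [-1.03, 1.25], [-2.08, 2.16], [-1.42, 1.45], [-3.14, 3.14]. Speed limits (rad/s): [2.39, 2.39, 3.01, 3.14, 3.14, 3.14].

## Interface

Orientations are given as a unit quaternion [w, x, y, z].
In Python, from bench import env, snapshot, camera_params, order, recognise, cut_out gives the robot as it stands.
- The arm moves only by the shell command python3 -m jog 'ROWS' [FORCE]. ROWS is JSON, a list of rows, each a list of 3 entries, a list of its own where there are three numbers: the shift along the tool's x, y, z in m, then the turn, a rotation vector about the tool's x, y, z in rad, then the finger opening in m, from 0 to 0.0854. A call has exactly 8 rows; each row is the pose to reach, as a shift and turn from the pose commanded when the call began, along the tool's axes at that moment; what a row does not reach only later rows make up. A row lasts 1/10 s, in which the tool goes at most 50 mm and 8.59 degrees, less where a joint would pass 70% of its speed; a pose out of reach is approached as far as the arm can. A call with a gripper value outside its range is refused whole. The fingers move at their own pace and stop on an object; FORCE is the grip in N (left out, the last holds). Time passes only in rows, so rows that repeat a pose let the fingers close, or fill a call up. It gives the time, the measured TCP pose, the force and the opening at its end, in the units of the state.
- env.sense(): the state, without advancing time (a new reading comes with each control period).
- snapshot(name): name is "scene" or "side" or "wrist"; returns the picture (480x640x3 uint8, blue, green, red); there is no depth.
- camera_params(name): a dict with "fx", "fy", "cx", "cy" (pixels), "extrinsics" (4x4, takes a point from camera to world coordinates). Camera axes: x right, y down, z forward; pixel columns grow to the right and rows downward; lengths in m; the calibration is good to about 2 mm. A picture is of the moment at which its call begins: read the wrist's pose just before it. camera_params takes no time and is no camera call; for the wrist camera it gives the pose at the moment of the call.
- order.hand_in(): hands the job in, once; it reports no verdict.
Trained networks look in the newest picture that a camera, given by its name, has taken for a name from the list of things; names that differ only in an ending like _2 or _b are one class to them, and where a whole thing is asked for, a point or a joint stands for the part that bears it (a point fixed in the world has none). Each returns a list of dicts, best first, with "confidence" (0 to 1); they miss things now and then, are a little off and sometimes report something else, mostly with a low value. They report only what shows in the picture. A call takes as long as a camera call. They do not tell look-alikes from the thing itself.
- recognise(label, camera): "box" ([left, top, width, height] in pixels, round what is visible of it).
- cut_out(label, camera): "region" (480x640 bool, what is visible of it) and "box" ([left, top, width, height] in pixels, round what is visible of it).
The state is a dict: "clock": time; "q": joint angles; "joint_velocities": joint speeds; "joint_efforts": joint torques, N m; "tool_pos": TCP position; "ee_rot": TCP orientation; "wrist_force": force on the tool from outside, world axes, zero at the start; "ft_torque": the same for the moment, N m; "opening": opening from 0.0 (shut) to 1.0 (fully open).
Only numpy, scipy, OpenCV 4.12 (cv2) and the standard library are available. Lean on these libraries where they do the work, as an engineer would, in place of code of your own. Each camera call takes 0.05 s, during which the arm holds its last target. There are 200 camera calls.

## Task

Three clear lacquer bottles stand on the ear-mould bench; in one of them the yellow mixing ball is caught up in the narrow neck. Pick that bottle up and rock it side to side, leaning it well over each way in the direction of its wide side, until the ball drops down into the belly. Then set the bottle upright on the bench again without dropping it, and leave the other two bottles standing where they are.

Things in the scene. Friction and masses are not known exactly. Their poses are not given: they have to be found in the camera images.
- bottle_a_mid (a point): Bottle to free: clear, flat, open top, 134 mm tall, 0.13-0.25 kg, teal rim and base. Belly 44 (x) by 56 (y) mm, up to 62 mm; flat-faced neck 25 (x) by 40 (y) mm from 74 mm to the top, grippable across x or y. Point at its centre, 67 mm above the underside; z up, y the wide side. Lean the top 30 to 40 degrees to -y, hold 0.5 s, then the same to +y: this works the ball down past two tongues inside.
- ball_a: Yellow-green steel ball, 16 mm; origin at its centre. Starts 117 mm above bottle_a's underside, on a teal tongue on the neck's +y inner wall; a second tongue is 28 mm lower on the -y wall. Each reaches 14 mm into the 34 mm wide neck and slopes 6 degrees down to its wall, so the ball stays put until leant well over (up to 25 degrees). In the belly it lies 51 mm below the bottle's centre.
- bottle_b_mid (a point): Centre of another bottle of the same make, 67 mm above its underside, same axes; its ball already lies in the belly. To be left alone.
- bottle_c_mid (a point): Centre of the third bottle, just like bottle_b. To be left alone.
Mind the look-alikes: they are no part of the job. Leave any blue or purple look-alike of the part that bears bottle_c_mid alone.

How it is judged:
By the outcome, as a careful person would: the job done as asked, in the order asked, and still so for the second after the job is handed in, with the robot touching nothing.
It also fails if it takes over 40 s, if anything falls off the work surface, if the arm or the gripper's body presses on something with over 40 N, if the wrist force passes 120 N, or if a joint passes its speed limit or range.

## Working session

There is one attempt and no reset: what is moved stays moved. The work goes in short steps, Python scripts to look and compute and a shell command to move; the robot and the scene stay as the last step left them, time stands still between calls to the robot, and variables do not carry over. Pictures are saved under pics/ and viewed, about 8 in all and at most 12, crops included, and the job is handed in when it is done.

```bash
mkdir -p pics; ls
python3 - <<'E'
from bench import *
import cv2,numpy as np
print(env.sense())
a=snapshot("scene");b=snapshot("side")
cv2.imwrite("pics/scene0.png",a);cv2.imwrite("pics/side0.png",b)
for c in("scene","side"):
    print(c,camera_params(c))
    for l in("bottle_a_mid","ball_a"):
        for d in recognise(l,c): print(l,d)
E
```

```text
pics
{'clock': 0.0, 'q': array([-1.15798829e+00,  3.14224465e-01, -4.80543883e-02,  1.21018305e+00,
        2.10331593e-05,  1.57077953e+00]), 'joint_velocities': array([-1.54752421e-03,  6.41972887e-05, -6.65111253e-04, -4.16021235e-04,
        9.02141700e-04, -1.36396252e-03]), 'joint_efforts': array([-5.07373243e-04, -5.39593542e+01,  3.39747620e+01,  1.92480400e-02,
       -1.35218174e-04, -1.68117305e-05]), 'tool_pos': array([ 0.24047851, -0.54905209,  0.20914634]), 'ee_rot': array([-8.17266319e-04,  9.78772148e-01,  2.04949721e-01, -1.60372306e-04]), 'wrist_force': array([ 0.15941423, -0.46616595, -0.8748898 ]), 'ft_torque': array([0.06351045, 0.07273692, 0.0278662 ]), 'opening': 1.0002737791044762}
scene {'fx': 484.13025059986654, 'fy': 484.13025059986654, 'cx': 325.5642082341445, 'cy': 237.2016752999139, 'extrinsics': array([[ 0.43599944,  0.67575031, -0.59436185,  0.97628312],
       [ 0.89982782, -0.31659383,  0.30013038, -0.22598254],
       [ 0.0146419 , -0.66568001, -0.74609366,  0.6916801 ],
       [ 0.        ,  0.        ,  0.        ,  1.        ]])}
bottle_a_mid {'box': [312.3, 244.2, 40.0, 76.8], 'confidence': 0.88}
ball_a {'box': [329.5, 254.2, 8.8, 2.5], 'confidence': 0.61}
side {'fx': 572.8107556700425, 'fy': 572.8107556700425, 'cx': 322.0701534393252, 'cy': 246.38551301897144, 'extrinsics': array([[-0.9974864 , -0.03082652,  0.06380136,  0.46848452],
       [-0.06867329,  0.64244358, -0.76324977,  0.77938334],
       [-0.01746044, -0.76571272, -0.6429457 ,  0.7702542 ],
       [ 0.        ,  0.        ,  0.        ,  1.        ]])}
bottle_a_mid {'box': [289.1, 228.9, 33.9, 74.4], 'confidence': 0.8}
bottle_a_mid {'box': [319.4, 173.7, 24.2, 70.4], 'confidence': 0.26}
```

View pics/scene0.png

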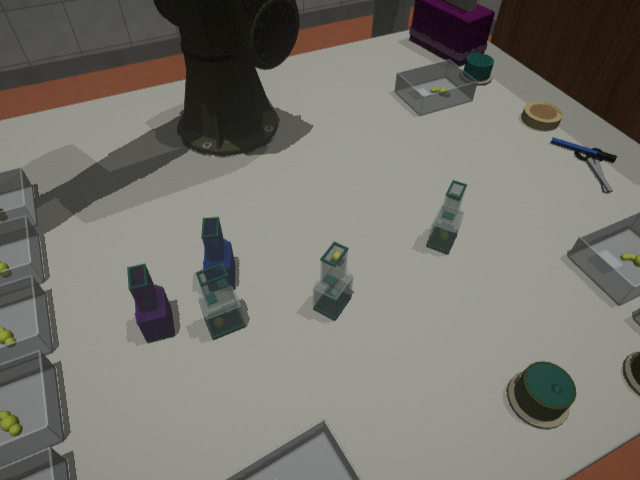

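View pics/side0.png

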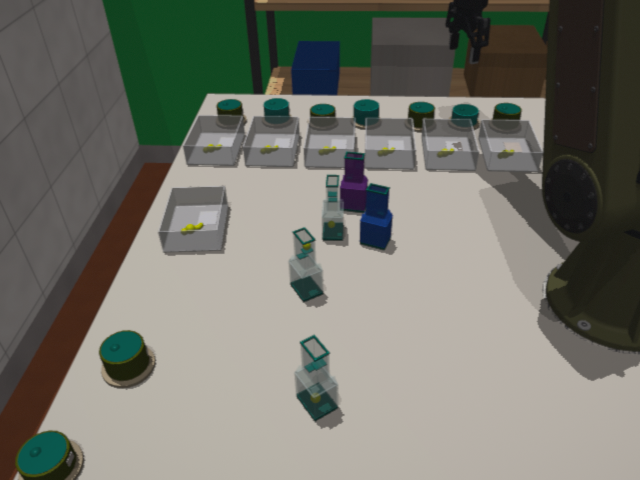

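The scene image shows three clear bottles at (220,305), (333,280) and (447,215), plus blue (215,255) and purple (150,305) look-alikes. Only the one at (333,280) in the scene view, (305,265) in the side view, has its yellow ball up at the rim. The other two have it at the base. I'll confirm this in a crop and read the corners from it.

Run:
```python
import cv2,numpy as np
a=cv2.imread("pics/scene0.png")[236:324,300:366];b=cv2.imread("pics/side0.png")[222:310,276:342]
f=lambda i:cv2.resize(i,None,fx=6,fy=6,interpolation=cv2.INTER_CUBIC)
cv2.imwrite("pics/crop.png",np.clip(np.hstack([f(a),f(b)]).astype(float)*1.5,0,255).astype(np.uint8))
```

```text
(no output)
```

View pics/crop.png

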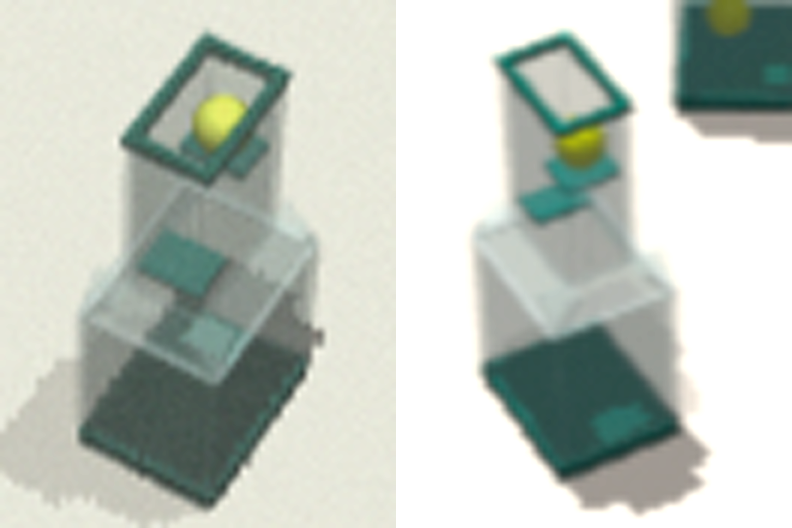

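The crop confirms it. The ball sits at crop (222,122) on the upper tongue, and the belly is empty. Next I fit the pose from the rim and base corners in both views.

```bash
cat > h.py <<'E'
from bench import *
import numpy as np, cv2
from scipy.spatial.transform import Rotation as R
from scipy.optimize import least_squares
P={c:camera_params(c) for c in("scene","side")}
def proj(c,X):
    p=P[c];T=np.linalg.inv(p["extrinsics"]);Y=np.atleast_2d(X)@T[:3,:3].T+T[:3,3]
    return Y[:,:2]/Y[:,2:]*[p["fx"],p["fy"]]+[p["cx"],p["cy"]]
rect=lambda a,b,z:np.array([[sx*a/2,sy*b/2,z] for sx,sy in((1,1),(1,-1),(-1,-1),(-1,1))])
rot=lambda q:R.from_quat(np.r_[q[1:],q[0]])
E
python3 - <<'E'
from h import *
o=lambda l,ox,oy:np.array(l)/6+[ox,oy]
obs=[("scene",rect(.025,.040,.134),o([(208,33),(291,73),(210,186),(122,142)],300,236)),
("scene",rect(.044,.056,0),o([(80,438),(210,508),(308,368)],300,236)),
("side",rect(.025,.040,.134),o([(100,62),(174,33),(237,108),(170,135)],276,222)),
("side",rect(.044,.056,0),o([(89,372),(166,478),(284,430)],276,222))]
W=lambda p,X:R.from_euler('z',p[2]).apply(X)+[p[0],p[1],p[3] if len(p)>3 else 0]
def res(p):
    r=[]
    for c,X,u in obs:
        v=proj(c,W(p,X));i=np.argmin(np.linalg.norm(u[:,None]-v[None],axis=2),1);r.append(u-v[i])
    return np.concatenate(r).ravel()
best=min((least_squares(res,[x,y,a]) for x in(.45,.5,.55,.6) for y in (-.05,0,.05) for a in np.radians(range(0,180,20))),key=lambda s:s.cost)
print(best.x[:2],np.degrees(best.x[2]),best.cost);print(res(best.x).reshape(-1,2).round(1).tolist())
for k in(0,np.pi):
    p=best.x+[0,0,k]
    for c,ox,oy in(("scene",300,236),("side",276,222)):
        print(k,c,"ball",(proj(c,W(p,[[0,.010,.117],[0,.010,.109],[0,-.010,.081]]))-[ox,oy])*6+[396*(c=="side"),0])
p=env.sense();print(rot(p["ee_rot"]).as_matrix().round(3))
# neighbours rough
for c,u in(("scene",[(220,320),(220,265),(447,240),(155,330)]),):
    q=P[c]
    for x in u:
        d=q["extrinsics"][:3,:3]@[(x[0]-q["cx"])/q["fx"],(x[1]-q["cy"])/q["fy"],1];t=q["extrinsics"][:3,3];print(x,(t-d*t[2]/d[2]).round(3))
E
```

```text
[ 0.5660892  -0.00378657] 33.41362311422218 9.038031823964316
[[1.0, 0.3], [0.6, 0.5], [0.3, 1.7], [0.2, 1.2], [0.9, -0.5], [0.1, -0.5], [0.2, 0.1], [0.4, 0.5], [0.4, 0.1], [0.1, 0.5], [1.6, 0.3], [1.3, -1.3], [0.6, -1.5], [-0.2, -1.1]]
0 scene ball [[222.74371431 118.93023895]
 [221.73941098 138.64041146]
 [180.2892684  256.86014002]]
0 side ball [[580.35376279 144.91469256]
 [581.28648736 165.51347778]
 [553.51168248 198.77664262]]
3.141592653589793 scene ball [[183.36196946 171.09600058]
 [182.65985612 190.6931385 ]
 [218.34666186 205.22554379]]
3.141592653589793 side ball [[548.74544928 108.03819082]
 [549.82301978 128.55273023]
 [584.47839725 236.0053124 ]]
[[ 0.916  0.401 -0.   ]
 [ 0.401 -0.916  0.001]
 [-0.    -0.001 -1.   ]]
(220, 320) [ 0.516 -0.186  0.   ]
(220, 265) [ 0.405 -0.151 -0.   ]
(447, 240) [ 0.53  0.26 -0.  ]
(155, 330) [ 0.49  -0.287  0.   ]
```

```bash
python3 -m jog '[[[0.04,-0.03,0],[0,0,0],0.085],[[0.08,-0.058,0],[0,0,0],0.085],[[0.12,-0.086,0],[0,0,-0.05],0.085],[[0.16,-0.115,0],[0,0,-0.1],0.085],[[0.2,-0.143,0],[0,0,-0.171],0.085],[[0.24,-0.172,0],[0,0,-0.171],0.085],[[0.28,-0.2,0],[0,0,-0.171],0.085],[[0.32,-0.229,0],[0,0,-0.171],0.085]]' 50
cat > goal.py <<'E'
from h import *
import sys
# goal TCP xyz; tool down, jaw y along bottle -y. prints shift & rotvec in tool axes
g=np.array([float(v) for v in sys.argv[1:4]]);a=np.radians(33.41)
x=np.array([np.cos(a),np.sin(a),0]);z=np.array([0,0,-1.]);G=R.from_matrix(np.c_[x,np.cross(z,x),z])
s=env.sense();r=rot(s["ee_rot"])
print("t",s["clock"],"shift",r.inv().apply(g-s["tool_pos"]).round(4),"turn",(r.inv()*G).as_rotvec().round(4),"q",s["q"].round(2),"F",s["wrist_force"].round(1),"pos",s["tool_pos"].round(4),s["opening"])
E
python3 goal.py 0.566 -0.004 0.21
```

```text
clock: 1.1
tool_pos: [0.4427, -0.2097, 0.2102]
ee_rot: [0.0, 0.958, 0.288, 0.0]
wrist_force: [1.2, -0.7, 0.3]
opening: 0.998
t 1.1 shift [ 0.2162 -0.1038  0.0003] turn [ 0.0007 -0.0004  0.0004] q [-0.44  0.11 -0.31  1.16 -0.    2.12] F [ 1.2 -0.7  0.3] pos [ 0.4427 -0.2097  0.2102] 0.9979073833404272
```

```bash
python3 -m jog '[[[0.036,-0.017,0],[0,0,0],0.085],[[0.072,-0.035,0],[0,0,0],0.085],[[0.108,-0.052,0],[0,0,0],0.085],[[0.144,-0.069,0],[0,0,0],0.085],[[0.18,-0.086,0],[0,0,0],0.085],[[0.216,-0.104,0],[0,0,0],0.085],[[0.216,-0.104,0],[0,0,0],0.085],[[0.216,-0.104,0],[0,0,0],0.085]]'
python3 goal.py 0.566 -0.004 0.084
python3 - <<'E'
from h import *
p=camera_params("wrist");w=snapshot("wrist");s=snapshot("scene");b=snapshot("side")
cv2.imwrite("pics/m.png",np.hstack([cv2.resize(w,(400,300)),cv2.resize(s[150:390,170:490],(400,300))]))
E
```

```text
clock: 1.9
tool_pos: [0.5648, -0.0049, 0.2097]
ee_rot: [0.0, 0.957, 0.289, -0.0]
wrist_force: [-0.4, -1.4, -0.5]
opening: 0.996
t 1.9 shift [ 1.600e-03 -1.000e-04  1.257e-01] turn [-0.0001  0.0008  0.0027] q [-0.01  0.25 -0.13  1.19 -0.    2.55] F [-0.4 -1.4 -0.5] pos [ 0.5648 -0.0049  0.2097] 0.9956363928551838
```

View pics/m.png

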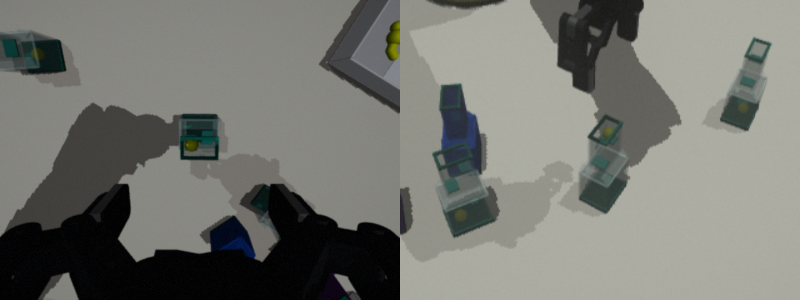

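The wrist view shows the bottle at (199,137), square to the jaws and centred between the fingers. I'm going down.

```bash
python3 -m jog '[[[0.001,0,0.03],[0,0,0],0.085],[[0.001,0,0.06],[0,0,0],0.085],[[0.001,0,0.085],[0,0,0],0.085],[[0.001,0,0.105],[0,0,0],0.085],[[0.001,0,0.118],[0,0,0],0.085],[[0.001,0,0.126],[0,0,0],0.085],[[0.001,0,0.126],[0,0,0],0.085],[[0.001,0,0.126],[0,0,0],0.085]]'
python3 -m jog '[[[0,0,0],[0,0,0],0.06],[[0,0,0],[0,0,0],0.05],[[0,0,0],[0,0,0],0.044],[[0,0,0],[0,0,0],0.04],[[0,0,0],[0,0,0],0.035],[[0,0,0],[0,0,0],0.03],[[0,0,0],[0,0,0],0.02],[[0,0,0],[0,0,0],0.02]]' 50
python3 goal.py 0.566 -0.004 0.084
```

```text
clock: 2.85
tool_pos: [0.5662, -0.0053, 0.0848]
ee_rot: [0.0, 0.958, 0.288, 0.001]
wrist_force: [1.0, 0.2, 0.7]
opening: 0.993
clock: 3.65
tool_pos: [0.5662, -0.0048, 0.0846]
ee_rot: [-0.0, 0.958, 0.288, 0.001]
wrist_force: [-0.9, 2.0, 6.2]
opening: 0.454
t 3.65 shift [ 0.0003 -0.0008  0.0006] turn [ 0.0002 -0.0012  0.0009] q [-0.01  0.33 -0.32  0.92  0.    2.55] F [-0.9  2.   6.2] pos [ 0.5662 -0.0048  0.0846] 0.45350551817157414
```

Gripped: the opening is about 39 mm on the 40 mm neck. Lifting 90 mm.

```bash
python3 -m jog '[[[0,0,-0.005],[0,0,0],0.02],[[0,0,-0.015],[0,0,0],0.02],[[0,0,-0.03],[0,0,0],0.02],[[0,0,-0.05],[0,0,0],0.02],[[0,0,-0.07],[0,0,0],0.02],[[0,0,-0.085],[0,0,0],0.02],[[0,0,-0.09],[0,0,0],0.02],[[0,0,-0.09],[0,0,0],0.02]]' 60
python3 goal.py 0.566 -0.004 0.174
```

```text
clock: 4.45
tool_pos: [0.5662, -0.0052, 0.1748]
ee_rot: [0.0, 0.958, 0.288, 0.001]
wrist_force: [0.3, -0.1, -2.3]
opening: 0.457
t 4.45 shift [ 0.0005 -0.0011  0.0008] turn [ 0.0009 -0.001   0.0006] q [-0.01  0.27 -0.19  1.11 -0.    2.55] F [ 0.3 -0.1 -2.3] pos [ 0.5662 -0.0052  0.1748] 0.4570866346169908
```

```bash
python3 -m jog '[[[0,0,0],[0.06,0,0],0.02],[[0,0,0],[0.15,0,0],0.02],[[0,0,0],[0.25,0,0],0.02],[[0,0,0],[0.36,0,0],0.02],[[0,0,0],[0.46,0,0],0.02],[[0,0,0],[0.55,0,0],0.02],[[0,0,0],[0.61,0,0],0.02],[[0,0,0],[0.61,0,0],0.02]]'
python3 -m jog '[[[0,0,0],[0,0,0],0.02],[[0,0,0],[0,0,0],0.02],[[0,0,0],[0,0,0],0.02],[[0,0,0],[0,0,0],0.02],[[0,0,0],[0,0,0],0.02],[[0,0,0],[0,0,0],0.02],[[0,0,0],[0,0,0],0.02],[[0,0,0],[0,0,0],0.02]]'
python3 goal.py 0.566 -0.004 0.174
python3 - <<'E'
from h import *
s=snapshot("scene");b=snapshot("side")
cv2.imwrite("pics/m2.png",np.hstack([cv2.resize(s[120:360,170:490],(400,300)),cv2.resize(b[120:360,170:490],(400,300))]))
E
```

```text
clock: 5.25
tool_pos: [0.565, -0.0065, 0.1703]
ee_rot: [-0.289, 0.913, 0.273, -0.089]
wrist_force: [-0.4, 1.0, -1.7]
opening: 0.463
clock: 6.05
tool_pos: [0.5657, -0.0051, 0.174]
ee_rot: [-0.288, 0.914, 0.275, -0.086]
wrist_force: [0.7, 0.2, -2.2]
opening: 0.454
t 6.05 shift [ 0.0008 -0.0006  0.0004] turn [-6.099e-01  2.000e-04  7.000e-04] q [-0.25  0.68  0.26  1.63  0.39  2.21] F [ 0.7  0.2 -2.2] pos [ 0.5657 -0.0051  0.174 ] 0.45445398012810795
```

View pics/m2.png

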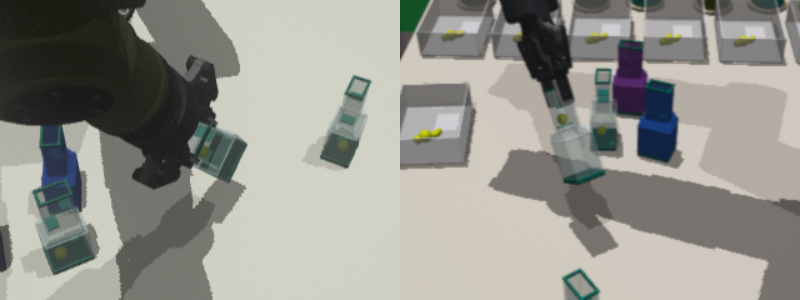

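The side view shows the bottle leaning to -y, with the ball at (562,118), further down the neck. Now the lean to +y.

```bash
python3 -m jog '[[[0,0,0],[-0.06,0,0],0.02],[[0,0,0],[-0.15,0,0],0.02],[[0,0,0],[-0.25,0,0],0.02],[[0,0,0],[-0.36,0,0],0.02],[[0,0,0],[-0.47,0,0],0.02],[[0,0,0],[-0.58,0,0],0.02],[[0,0,0],[-0.69,0,0],0.02],[[0,0,0],[-0.8,0,0],0.02]]'
python3 -m jog '[[[0,0,0],[-0.11,0,0],0.02],[[0,0,0],[-0.22,0,0],0.02],[[0,0,0],[-0.32,0,0],0.02],[[0,0,0],[-0.39,0,0],0.02],[[0,0,0],[-0.42,0,0],0.02],[[0,0,0],[-0.42,0,0],0.02],[[0,0,0],[-0.42,0,0],0.02],[[0,0,0],[-0.42,0,0],0.02]]'
python3 -m jog '[[[0,0,0],[0,0,0],0.02],[[0,0,0],[0,0,0],0.02],[[0,0,0],[0,0,0],0.02],[[0,0,0],[0,0,0],0.02],[[0,0,0],[0,0,0],0.02],[[0,0,0],[0,0,0],0.02],[[0,0,0],[0,0,0],0.02],[[0,0,0],[0,0,0],0.02]]'
python3 goal.py 0.566 -0.004 0.174
python3 - <<'E'
from h import *
s=snapshot("scene");b=snapshot("side")
cv2.imwrite("pics/m3.png",np.hstack([cv2.resize(s[120:360,170:490],(400,300)),cv2.resize(b[120:360,170:490],(400,300))]))
E
```

```text
clock: 6.95
tool_pos: [0.5657, -0.0049, 0.1749]
ee_rot: [0.093, 0.953, 0.286, 0.029]
wrist_force: [0.4, 1.1, -2.0]
opening: 0.458
clock: 7.75
tool_pos: [0.566, -0.0052, 0.1743]
ee_rot: [0.287, 0.914, 0.274, 0.087]
wrist_force: [-0.1, 0.5, -2.2]
opening: 0.458
clock: 8.55
tool_pos: [0.5657, -0.0051, 0.174]
ee_rot: [0.288, 0.913, 0.275, 0.086]
wrist_force: [-0.1, -0.2, -1.9]
opening: 0.459
t 8.55 shift [ 0.0009 -0.0006 -0.0004] turn [ 6.1e-01 -1.0e-04  7.0e-04] q [ 0.34  0.12 -0.53  0.75 -0.59  2.85] F [-0.1 -0.2 -1.9] pos [ 0.5657 -0.0051  0.174 ] 0.4592821715128414
```

View pics/m3.png

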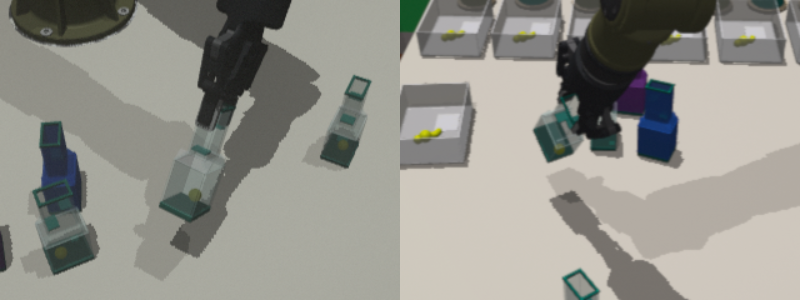

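In the scene view the ball lies in the belly at (194,195). I'll bring the bottle upright and set it down.

```bash
python3 -m jog '[[[0,0,0],[0.06,0,0],0.02],[[0,0,0],[0.15,0,0],0.02],[[0,0,0],[0.26,0,0],0.02],[[0,0,0],[0.37,0,0],0.02],[[0,0,0],[0.48,0,0],0.02],[[0,0,0],[0.57,0,0],0.02],[[0,0,0],[0.61,0,0],0.02],[[0,0,0],[0.61,0,0],0.02]]'
python3 -m jog '[[[0,0,0],[0,0,0],0.02],[[0,0,0.01],[0,0,0],0.02],[[0,0,0.025],[0,0,0],0.02],[[0,0,0.042],[0,0,0],0.02],[[0,0,0.058],[0,0,0],0.02],[[0,0,0.07],[0,0,0],0.02],[[0,0,0.08],[0,0,0],0.02],[[0,0,0.08],[0,0,0],0.02]]'
python3 goal.py 0.566 -0.004 0.0845
python3 - <<'E'
from h import *
s=snapshot("scene");b=snapshot("side")
cv2.imwrite("pics/m4.png",np.hstack([cv2.resize(s[220:340,280:400],(400,400)),cv2.resize(b[210:330,250:370],(400,400))]))
E
```

```text
clock: 9.45
tool_pos: [0.5665, -0.0068, 0.1737]
ee_rot: [0.0, 0.958, 0.287, -0.0]
wrist_force: [-0.2, -0.1, -2.2]
opening: 0.459
clock: 10.25
tool_pos: [0.5644, -0.0047, 0.0925]
ee_rot: [-0.0, 0.958, 0.288, -0.001]
wrist_force: [-0.7, -0.0, -0.8]
opening: 0.459
t 10.25 shift [0.0018 0.0003 0.008 ] turn [-0.0011  0.0021  0.0013] q [-0.01  0.32 -0.31  0.94 -0.    2.55] F [-0.7 -0.  -0.8] pos [ 0.5644 -0.0047  0.0925] 0.45934004531347494
```

View pics/m4.png

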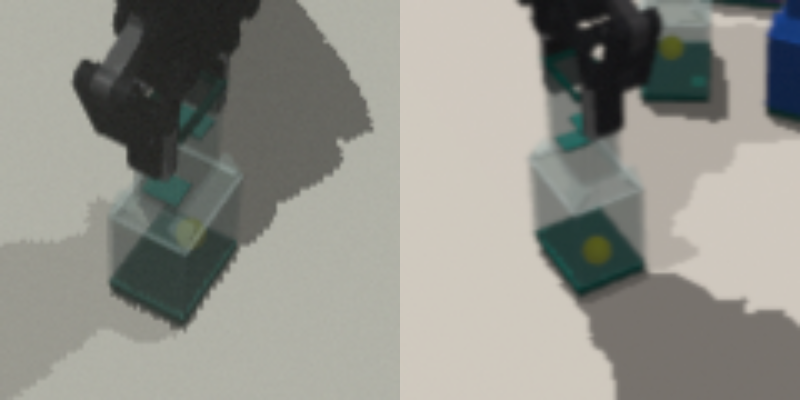

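The ball is in the belly and the bottle is upright, a few mm above the bench. I'll lower the last bit slowly.

```bash
python3 -m jog '[[[0,0,0.002],[0,0,0],0.02],[[0,0,0.004],[0,0,0],0.02],[[0,0,0.006],[0,0,0],0.02],[[0,0,0.008],[0,0,0],0.02],[[0,0,0.009],[0,0,0],0.02],[[0,0,0.0095],[0,0,0],0.02],[[0,0,0.0095],[0,0,0],0.02],[[0,0,0.0095],[0,0,0],0.02]]'
python3 goal.py 0.566 -0.004 0.0845
```

```text
clock: 11.15
tool_pos: [0.5656, -0.0051, 0.0847]
ee_rot: [0.0, 0.958, 0.288, 0.0]
wrist_force: [-0.9, 0.2, 0.9]
opening: 0.456
t 11.15 shift [ 0.0009 -0.0007  0.0002] turn [ 0.     -0.      0.0007] q [-0.01  0.33 -0.32  0.92 -0.    2.55] F [-0.9  0.2  0.9] pos [ 0.5656 -0.0051  0.0847] 0.4562531759864453
```

The force has gone from -2.2 to +0.9 N, so the bottle is touching. Another 0.5 mm, then a gentle release.

```bash
python3 -m jog '[[[0,0,0.0005],[0,0,0],0.02],[[0,0,0.0005],[0,0,0],0.02],[[0,0,0.0005],[0,0,0],0.02],[[0,0,0.0005],[0,0,0],0.02],[[0,0,0.0005],[0,0,0],0.02],[[0,0,0.0005],[0,0,0],0.02],[[0,0,0.0005],[0,0,0],0.02],[[0,0,0.0005],[0,0,0],0.02]]' 25
python3 -m jog '[[[0,0,0],[0,0,0],0.042],[[0,0,0],[0,0,0],0.044],[[0,0,0],[0,0,0],0.047],[[0,0,0],[0,0,0],0.052],[[0,0,0],[0,0,0],0.06],[[0,0,0],[0,0,0],0.07],[[0,0,0],[0,0,0],0.08],[[0,0,0],[0,0,0],0.08]]'
python3 -m jog '[[[0,0,0],[0,0,0],0.08],[[0,0,-0.005],[0,0,0],0.08],[[0,0,-0.02],[0,0,0],0.08],[[0,0,-0.04],[0,0,0],0.08],[[0,0,-0.065],[0,0,0],0.08],[[0,0,-0.09],[0,0,0],0.08],[[0,0,-0.12],[0,0,0],0.08],[[0,0,-0.15],[0,0,0],0.08]]'
python3 -m jog '[[[0,0,0],[0,0,0],0.08],[[0,0,0],[0,0,0],0.08],[[0,0,0],[0,0,0],0.08],[[0,0,0],[0,0,0],0.08],[[0,0,0],[0,0,0],0.08],[[0,0,0],[0,0,0],0.08],[[0,0,0],[0,0,0],0.08],[[0,0,0],[0,0,0],0.08]]'
python3 - <<'E'
from h import *
s=snapshot("scene");b=snapshot("side")
cv2.imwrite("pics/m5.png",np.hstack([cv2.resize(s[150:390,170:490],(400,300)),cv2.resize(b[190:430,170:490],(400,300))]))
E
```

```text
clock: 11.95
tool_pos: [0.5657, -0.005, 0.0846]
ee_rot: [-0.0, 0.958, 0.288, 0.0]
wrist_force: [-2.7, 0.6, 5.2]
opening: 0.459
clock: 12.75
tool_pos: [0.5657, -0.0051, 0.084]
ee_rot: [-0.0, 0.958, 0.288, -0.0]
wrist_force: [0.0, -0.9, -0.5]
opening: 0.937
clock: 13.55
tool_pos: [0.5654, -0.0051, 0.2355]
ee_rot: [0.0, 0.958, 0.288, 0.0]
wrist_force: [0.5, -0.2, 0.1]
opening: 0.935
clock: 14.35
tool_pos: [0.5656, -0.0051, 0.2338]
ee_rot: [-0.0, 0.958, 0.288, -0.0]
wrist_force: [-0.6, -1.2, 0.8]
opening: 0.937
```

View pics/m5.png

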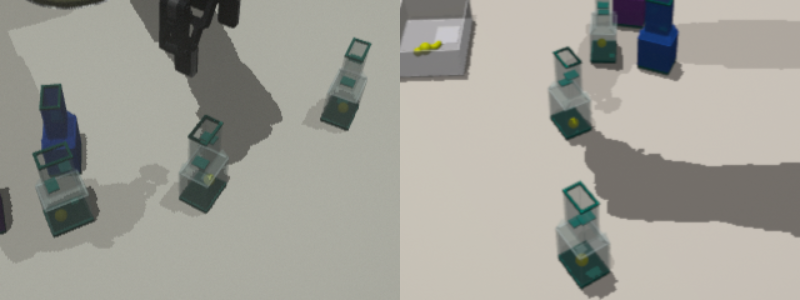

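The bottle stands upright with its ball in the belly, at (208,177) in the scene crop and (573,123) in the side crop. The gripper is clear and the other bottles haven't moved. Handing in.

```bash
python3 -c "from bench import order; print(order.hand_in())"
```

```text
the job is handed in; nothing more can be done
None
```

The job is done and handed in at about 14.5 s of the 40 s allowed. I picked up the bottle with the ball caught in its neck and lifted it 90 mm. I leaned it 35° to -y and then 35° to +y, holding each for over 0.5 s, and set it upright again where it had stood.

- **Ball:** the last scene and side pictures show it in the belly, with the bottle upright.
- **Other bottles:** the other two bottles and the blue look-alike are standing where they were. The purple one is only partly in the last pictures. I did not go near it.
- **Gripper and forces:** the gripper is open and clear above the bottle. The highest wrist force I read was about 6 N.
- **Failed checks:** none failed in the final checks. At the start, the recogniser did not find the ball in the side picture, so I identified the bottle by eye in an enlarged crop of both views.

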